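# Stack the parts case on the deep case, feet in the lid pockets

### The job

Take the loose long parts case, the one as long as the deep case that is screwed to the cart, and stack it on the deep case, keeping it upright, so that all four of its corner feet are fully home in the pockets of the deep case's lid. That lid is screwed on somewhat off centre lengthways, so feel or look for where the feet drop in. Leave the case standing level there and leave the short case and the other things on the cart where they are.

Things in the scene. Friction and masses are not known exactly. Their poses are not given: they have to be found in the camera images.
- long_case: The case to stack: loose black plastic parts case, grey lid, 150 (its x) x 60 (y) x 68 mm high, 0.3-0.6 kg, flat sides: grasp across the 60 mm. Origin: centre of its footprint at the foot soles, z up. Four corner feet 14 (x) x 12 (y) mm, 8 mm high, centred at x +-55, y +-17 mm. Same either way round. Its own lid has corner pockets too.
- deep_case: Black parts case of the same plan, 150 (x) x 60 (y) mm, but 80 mm high to the top of its grey lid; screwed to the cart by a low steel tab (21 mm long, 15 mm high) at each end, it does not move. Origin: centre of its footprint at cart level, z up. Feet on its lid's flat top stand 80 mm above the origin, fully home in the pockets 74 mm (the upper case then clears the lid by 2 mm).
- deep_case_top (a point): Point of the deep case, on its middle, 80 mm up, level with the lid's top. The flat lid (150 x 60 mm) is square and centred across y, but along x sits up to 12 mm off this point, either way: not in any pose, see or feel it. Its 4 corner pockets: 18 (x) x 16 (y) mm, 6 deep, 1 mm chamfer, centred x +-55, y +-17 mm from the LID's centre (2 mm play round each foot).
- short_case: Bystander: loose parts case like the one to be stacked but only 115 mm long (x) x 60 x 68 mm; its feet are too close together for the deep case's lid. Origin: centre of its footprint, z up.
- spanner: Bystander: loose combination spanner lying flat, 30 x 193 (y) x 8 mm, near the robot. Origin: middle of its underside.
- bearing_a: Bystander: loose ball bearing lying flat, 62 mm across, 16 mm high, near the robot. Origin: centre of its underside.
- bearing_b: Bystander: loose ball bearing lying flat, 52 mm across, 15 mm high, beyond the cases. Origin: centre of its underside.
- tape: Bystander: loose roll of brown tape lying flat, 100 mm across, 25 mm high, beyond the cases. Origin: centre of its underside.
- blue_box: Bystander: loose blue carton, 70 x 111 (y) x 40 mm, beyond the cases. Origin: centre of its underside.

How it is judged:
On the way:
1. the long case is lifted clear of the cart, upright (height (world z) of long_case above 0.03 m and angle between long_case's own z axis and vertical below 0.35 rad), for 0.2 s.
At the end, for the whole second after the job is handed in: The long case stands at rest, level within 1.4 degrees, on the deep case, foot soles less than 1.8 mm above the pocket floors, long sides parallel within 6 degrees, within 17 mm lengthways and 6 mm crosswise of the deep case's centre: all four feet are in their pockets (z of long_case in the frame of deep_case between 0.07 and 0.0758 m and x of long_case in the frame of deep_case between -0.017 and 0.017 m and y of long_case in the frame of deep_case between -0.006 and 0.006 m and angle between long_case's own z axis and vertical below 0.025 rad and angle between the x axis of long_case and the x axis of deep_case, either way round below 0.1 rad and linear speed of long_case below 0.01 m/s and angular speed of long_case below 0.05 rad/s); the robot touches nothing.
It fails at once if the long case is tipped more than 30 degrees (angle between long_case's own z axis and vertical above 0.52 rad).
It fails at once if a bystander is shifted by more than 30 mm (distance of any of short_case, spanner, bearing_a, bearing_b, tape, blue_box from where it was at the start of the episode above 0.03 m).
It also fails if it takes over 58 s, if anything falls off the work surface, if the arm or the gripper's body presses on something with over 40 N, if the wrist force passes 120 N, or if a joint passes its speed limit or range.

### The arm

A 6-joint arm with a two-finger parallel gripper is mounted at the origin on a cart in front of the work surface, level with it; the furniture and walls round the work are solid. World frame = base frame: x ahead of the robot, y to its left, z up, the work surface at z = 0. Lengths are in m, angles in rad, forces in N, time in s.
With the tool pointing down it reaches from about 0.375 to 0.975 m from the base axis. Payload 3.8 kg.
Tool frame: the origin (TCP) lies at the very end of the fingers, on their centre line; the grasp point (between the pads) lies 19 mm behind it; z points along the fingers, y is the line along which they close (so a half turn about z gives the same grasp; the last joint's range is limited). The gripper opens to 85 mm and grips with 20 to 120 N. Pads are 22 mm wide; open, the fingers measure 114 mm over their backs; the gripper's body (76 mm by 85 mm) begins 54 mm behind the grasp point. The pads swing forward as they close: fully open they stand 13 mm farther back than shut.
Start: joints at [1.304, 0.264, 1.604, -0, 1.274, -0.037], TCP at [0.154, 0.657, 0.231] pointing down, gripper open.
Joint ranges: [-2.63, 2.63], [-0.94, 2.18], [0.31, 2.57], [-1.31, 4.45], [0, 2.66], [-2.55, 2.55]. Speed limits (rad/s): [2.57, 2.57, 3.14, 3.14, 3.14, 3.14].

### API

Orientations are given as a rotation vector (axis times angle).
In Python, from workcell import read_state, read_camera, calibration, finish_job gives the robot as it stands.
- The arm moves only by the tool step_arm, never from a script. Its argument "commands" is a list of rows, each an object of numbers: "fingers": the gripper's target within -1 to 1 (shut at 1, half-way at 0, fully open at -1); "dx", "dy", "dz": the shift along the tool's x, y, z in m; "roll": the turn about the tool's z in degrees. In form: [{"fingers": .., "dx": .., "dy": .., "dz": .., "roll": ..}, ...]. A call has 1 to 8 rows; each row is the pose to reach, as a shift and turn from the pose commanded when the call began, along the tool's axes at that moment; what a row does not reach only later rows make up. A row lasts 1/8 s, in which the tool goes at most 62.5 mm and 10.7 degrees, less where a joint would pass 70% of its speed; a pose out of reach is approached as far as the arm can. A call with a gripper value outside its range is refused whole. The fingers move at their own pace and stop on an object; "squeeze" is the grip in N (left out, the last holds). Time passes only in rows, so rows that repeat a pose let the fingers close. It gives the time, the measured TCP pose, the force, the opening and the grip force at its end, in the units of the state.
- read_state(): the state, without advancing time (a new reading comes with each control period).
- read_camera(name): name is "side" or "top" or "wrist"; returns (picture, depth): 400x640x3 uint8, blue, green, red; 400x640 float32, m along the optical axis (not along the pixel's ray), 0 where there is no reading.
- calibration(name): a dict with "intrinsics" (3x3 intrinsics, pixels), "k1" (the pictures are not rectified: a ray, as slopes to the right and down, at radius r is drawn at 1 + k1 r^2 times it, then the intrinsics apply), "world_to_cam" (4x4, takes a point from world to camera coordinates). Camera axes: x right, y up, looking along -z (the intrinsics and any distortion apply to the point x, -y, -z); pixel columns grow to the right and rows downward; lengths in m; the calibration is good to about 2 mm. A picture is of the moment at which its call begins: read the wrist's pose just before it. calibration takes no time and is no camera call; for the wrist camera it gives the pose at the moment of the call.
- finish_job(): hands the job in; it is judged then, once.
The state is a dict: "time": time; "q": joint angles; "joint_vel": joint speeds; "joint_torque": joint torques, N m; "tool_pos": TCP position; "tcp_rot": TCP orientation; "wrist_force": force on the tool from outside, world axes, zero at the start; "torque": the same for the moment, N m; "width": opening from 0.0 (shut) to 1.0 (fully open); "grip_force": force on a finger pad.
Only numpy, scipy, OpenCV 4.12 (cv2) and the standard library are available. Lean on these libraries where they do the work, as an engineer would, in place of code of your own. Each camera call takes 0.05 s, during which the arm holds its last target. There are 200 camera calls.

## Working session

There is one attempt and no reset: what is moved stays moved. The work goes in short steps, Python scripts to look and compute and a tool call to move; the robot and the scene stay as the last step left them, time stands still between calls to the robot, and variables do not carry over. Pictures are saved under pics/ and viewed, at most 10 in all, crops included, and the job is handed in when it is done.

Besides the shell and the picture viewer there is one more tool, called after "Call:" by a JSON object that holds its "op" and its "data", one argument or row to a line. step_arm: Moves the arm, as the interface text tells. Its arguments: {"type":"object","properties":{"commands":{"type":"array","items":{"type":"object","properties":{"fingers":{"type":"number"},"dx":{"type":"number"},"dy":{"type":"number"},"dz":{"type":"number"},"roll":{"type":"number"}}}},"squeeze":{"type":"number"}},"required":["commands"]}

```bash
mkdir -p pics; cat > h.py <<'E'
import numpy as np, cv2
from workcell import *
def cloud(name):
    c=calibration(name); im,d=read_camera(name)
    K=np.array(c["intrinsics"],float); T=np.array(c["world_to_cam"]); k1=c["k1"]
    v,u=np.mgrid[0:400,0:640].astype(float)
    x=(u-K[0,2])/K[0,0]; y=(v-K[1,2])/K[1,1]
    rd=np.hypot(x,y); r=rd.copy()
    for _ in range(20): r=rd/(1+k1*r*r)
    s=np.where(rd>0,r/np.maximum(rd,1e-9),1); x*=s; y*=s
    P=np.stack([x*d,-y*d,-d],-1)
    W=(P-T[:3,3])@T[:3,:3]
    W[d==0]=np.nan
    return im,d,W
E
python3 - <<'E'
from h import *
s=read_state(); print(s)
for n in("top","side"):
    im,d,W=cloud(n); cv2.imwrite(f"pics/{n}0.png",im); np.save(n+"0.npy",W)
    print(n,np.array(calibration(n)["world_to_cam"]).round(3).tolist(), (d>0).mean())
E
```

```text
{'time': 0.0, 'q': array([ 1.30405789e+00,  2.64757497e-01,  1.60540445e+00,  3.42836563e-05,
        1.27371511e+00, -3.69238309e-02]), 'joint_vel': array([ 0.00086819,  0.00159638,  0.00046007,  0.00082708, -0.00079753,
       -0.00124449]), 'joint_torque': array([-2.54734179e-03, -5.15090990e+01, -3.67324877e+01, -3.65961682e-05,
        1.26828262e-02,  4.39803287e-06]), 'tool_pos': array([0.15357111, 0.65652639, 0.22994267]), 'tcp_rot': array([-0.36017022, -3.12049595,  0.00353884]), 'wrist_force': array([0.01571902, 0.1508392 , 0.02927826]), 'torque': array([ 0.01405252, -0.05693925,  0.00856493]), 'grip_force': 0.0, 'width': 1.001480374719619}
top [[-0.006, -1.0, 0.028, -0.019], [0.99, -0.002, 0.144, -0.533], [-0.144, 0.029, 0.989, -1.017], [0.0, 0.0, 0.0, 1.0]] 0.99603125
side [[0.999, -0.04, 0.006, -0.558], [0.013, 0.473, 0.881, -0.057], [-0.038, -0.88, 0.473, -0.854], [0.0, 0.0, 0.0, 1.0]] 0.9960078125
```

View pics/top0.png

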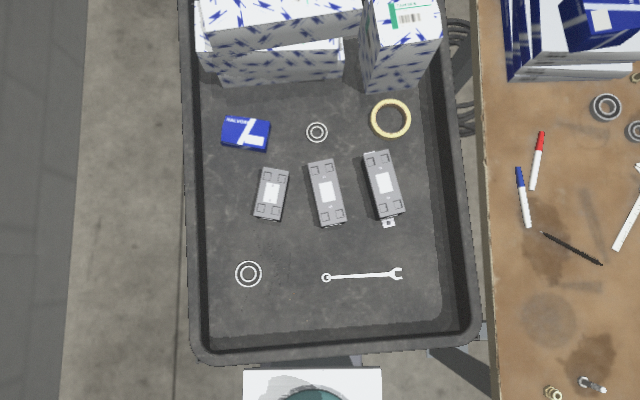

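View pics/side0.png

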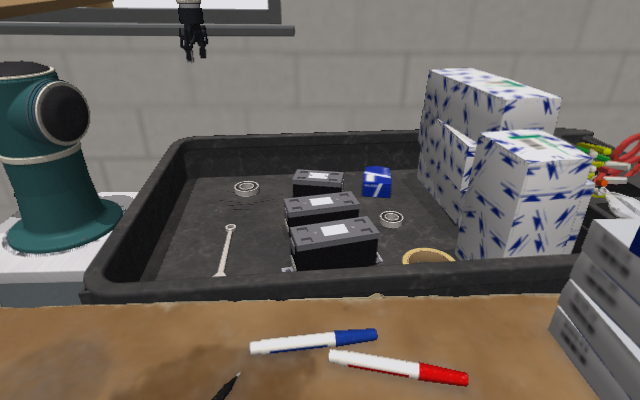

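The top view shows the short case at (271,193), the loose long case at (325,193), and the tabbed deep case at (384,185). Next I measure the lid rectangles and pockets from depth.

```bash
cat > m.py <<'E'
from h import *
W=np.load("top0.npy"); im=cv2.imread("pics/top0.png")
for n,(u,v),h in(("short",(271,193),.068),("long",(325,193),.068),("deep",(384,185),.080)):
    m=np.zeros((400,640),bool); m[v-50:v+55,u-28:u+29]=1
    z=W[v-5:v+6,u-4:u+5,2]; z0=np.nanmedian(z)
    top=m&(abs(W[...,2]-z0)<.009)
    P=W[top][:,:2].astype(np.float32)
    (c,sz,a)=cv2.minAreaRect(P*1000); 
    print(n,"z",z0.round(4),"n",top.sum(),"c",np.round(c,1),"sz",np.round(sz,1),"ang",round(a,2))
    print(W[v-44:v+45:4,u,2].round(3))
E
python3 m.py
python3 - <<'E'
import cv2
im=cv2.imread('pics/top0.png')[140:240,240:420]
cv2.imwrite('pics/crop0.png',cv2.resize(im,None,fx=4.4,fy=4.4,interpolation=cv2.INTER_CUBIC))
E
```

```text
short z 0.0679 n 1311 c [549.1  92.5] sz [ 60.2 115.4] ang 79.33
[ 0.001 -0.004 -0.001 -0.001 -0.002  0.064  0.061  0.065  0.067  0.071
  0.064  0.066  0.068  0.066  0.066  0.067  0.067  0.067 -0.    -0.
  0.    -0.001  0.003]
long z 0.0676 n 1693 c [550.5 -34.9] sz [152.8  60.2] ang 12.0
[-0.001 -0.     0.     0.066  0.071  0.065  0.067  0.066  0.07   0.066
  0.069  0.066  0.066  0.067  0.067  0.067  0.063  0.06   0.067  0.064
 -0.005 -0.003 -0.001]
deep z 0.0801 n 1718 c [ 569.3 -164.6] sz [152.7  60.9] ang 13.77
[-0.    -0.001 -0.002  0.082  0.075  0.069  0.081  0.078  0.079  0.077
  0.081  0.082  0.078  0.079  0.081  0.081  0.07   0.073  0.079  0.067
  0.004  0.    -0.002]
```

View pics/crop0.png

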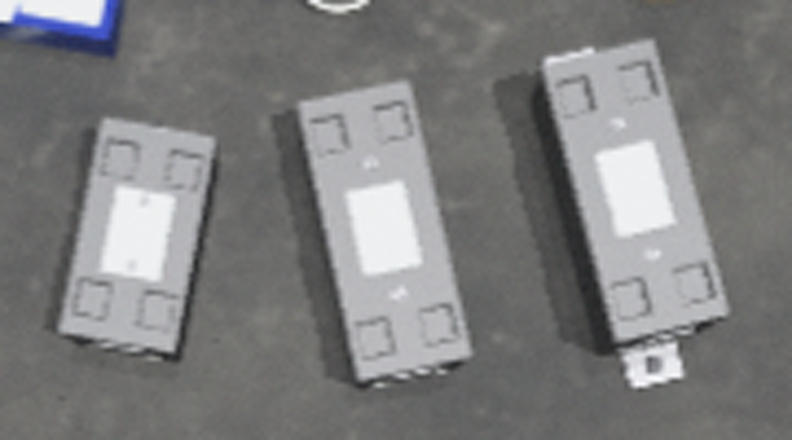

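The crop shows three grey lids with corner pockets. The deep lid's near tab shows at (652,362) and its far tab is partly hidden at (570,55). Next I move above the long case, aligned with it, and look with the wrist camera.

```bash
cat > go.py <<'E'
import sys
from h import *
from scipy.spatial.transform import Rotation as R
# target x y z(mm), case axis angle (deg)
x,y,z,a=map(float,sys.argv[1:5])
s=read_state(); M=R.from_rotvec(s["tcp_rot"]).as_matrix()
d=M.T@(np.array([x,y,z])/1000-s["tool_pos"])
ya=np.degrees(np.arctan2(M[1,1],M[0,1])); w=(a+90-ya+90)%180-90
print("t",s["time"],"d mm",(d*1000).round(1),"roll",round(-w,2),"tilt",np.degrees(np.arccos(-M[2,2])).round(2),"q",s["q"].round(2),"F",s["wrist_force"].round(1))
E
python3 go.py 550.5 -34.9 230 12; python3 -c "
from h import *
T=np.array(calibration('wrist')['world_to_cam']);print(T.round(3), -T[:3,:3].T@T[:3,3], calibration('wrist')['intrinsics'])"
```

```text
t 0.1 d mm [-544.  -583.     1.2] roll -25.16 tilt 0.12 q [ 1.3   0.26  1.61  0.    1.27 -0.04] F [ 0.6 -0.2  0.6]
[[ 0.227  0.974 -0.002 -0.674]
 [-0.921  0.214 -0.326  0.044]
 [-0.317  0.076  0.945 -0.38 ]
 [ 0.     0.     0.     1.   ]] [0.07291488 0.6757132  0.37187218] [[323.08837925   0.         317.57794392]
 [  0.         323.08837925 202.21549662]
 [  0.           0.           1.        ]]
```

Call:
{"op": "step_arm", "data": {
  "commands": [
    {"fingers": -1,"dx": -40,"dy": -40}
  ]
}}

```text
invalid input
```

Call:
{"op": "step_arm", "data": {
  "commands": [
    {"fingers": -1,"dx": -0.04,"dy": -0.043,"dz": 0,"roll": -3},
    {"fingers": -1,"dx": -0.08,"dy": -0.086,"dz": 0,"roll": -6},
    {"fingers": -1,"dx": -0.12,"dy": -0.129,"dz": 0,"roll": -9},
    {"fingers": -1,"dx": -0.16,"dy": -0.172,"dz": 0,"roll": -12},
    {"fingers": -1,"dx": -0.2,"dy": -0.215,"dz": 0,"roll": -15},
    {"fingers": -1,"dx": -0.24,"dy": -0.258,"dz": 0,"roll": -18},
    {"fingers": -1,"dx": -0.28,"dy": -0.301,"dz": 0,"roll": -21},
    {"fingers": -1,"dx": -0.32,"dy": -0.343,"dz": 0,"roll": -25.2}
  ]
}}

```text
time: 1.1
tool_pos: [0.3876, 0.2485, 0.231]
tcp_rot: [-0.333, 3.124, -0.0]
wrist_force: [1.4, 0.6, -0.0]
width: 0.999
grip_force: 0.0
```

```bash
python3 go.py 550.5 -34.9 230 12
```

```text
t 1.1 d mm [ -99.5 -311.4    1. ] roll 0.18 tilt 0.0 q [ 0.52 -0.15  2.04 -0.    1.25 -1.27] F [ 1.4  0.6 -0. ]
```

Call:
{"op": "step_arm", "data": {
  "commands": [
    {"fingers": -1,"dx": -0.018,"dy": -0.056},
    {"fingers": -1,"dx": -0.036,"dy": -0.112},
    {"fingers": -1,"dx": -0.054,"dy": -0.168},
    {"fingers": -1,"dx": -0.072,"dy": -0.224},
    {"fingers": -1,"dx": -0.088,"dy": -0.275},
    {"fingers": -1,"dx": -0.0995,"dy": -0.3114},
    {"fingers": -1,"dx": -0.0995,"dy": -0.3114}
  ]
}}

```text
invalid input
```

```bash
python3 go.py 550.5 -34.9 230 12; python3 - <<'E'
from h import *
im,d,W=cloud("wrist"); np.save("w1.npy",W); cv2.imwrite("pics/w1.png",im)
E
```

```text
t 1.1 d mm [ -99.5 -311.4    1. ] roll 0.18 tilt 0.0 q [ 0.52 -0.15  2.04 -0.    1.25 -1.27] F [ 1.4  0.6 -0. ]
```

View pics/w1.png

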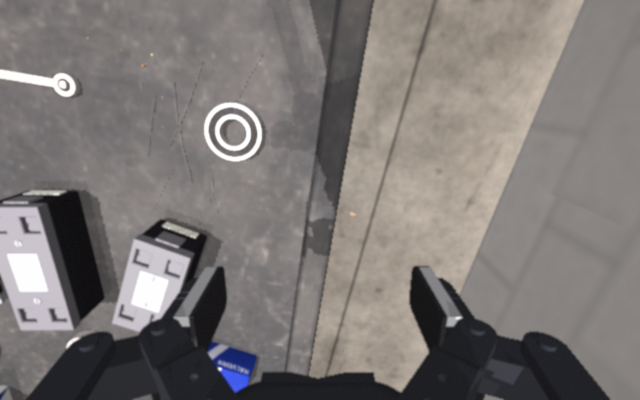

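The wrist view shows the short case at (150,290), the long case at (30,265) and the fingers at the bottom; image up points toward the robot. I'll move to a spot between the long and deep cases so both are in view.

```bash
python3 go.py 580 -100 250 12.5
```

```text
t 1.15 d mm [-113.1 -375.1  -16.6] roll -0.37 tilt 0.34 q [ 0.51 -0.15  2.04 -0.01  1.25 -1.27] F [ 2.8 -4.5 -0.4]
```

Call:
{"op": "step_arm", "data": {
  "commands": [
    {"fingers": -1,"dx": -0.017,"dy": -0.056,"dz": -0.003,"roll": 0},
    {"fingers": -1,"dx": -0.034,"dy": -0.112,"dz": -0.006,"roll": 0},
    {"fingers": -1,"dx": -0.051,"dy": -0.168,"dz": -0.01,"roll": 0},
    {"fingers": -1,"dx": -0.068,"dy": -0.224,"dz": -0.015,"roll": 0},
    {"fingers": -1,"dx": -0.085,"dy": -0.28,"dz": -0.018,"roll": 0},
    {"fingers": -1,"dx": -0.102,"dy": -0.335,"dz": -0.018,"roll": 0},
    {"fingers": -1,"dx": -0.113,"dy": -0.375,"dz": -0.018,"roll": 0},
    {"fingers": -1,"dx": -0.113,"dy": -0.375,"dz": -0.018,"roll": 0}
  ]
}}

```text
time: 2.15
tool_pos: [0.5766, -0.0952, 0.2484]
tcp_rot: [0.323, -3.124, 0.0]
wrist_force: [-0.2, -0.1, 0.4]
width: 1.003
grip_force: 0.0
```

Call:
{"op": "step_arm", "data": {
  "commands": [
    {"fingers": -1,"dx": 0,"dy": 0,"dz": 0,"roll": 0},
    {"fingers": -1,"dx": 0,"dy": 0,"dz": 0,"roll": 0}
  ]
}}

```text
time: 2.4
tool_pos: [0.5753, -0.0916, 0.2491]
tcp_rot: [0.331, -3.124, -0.001]
wrist_force: [-0.4, 0.2, 0.4]
width: 0.998
grip_force: 0.0
```

```bash
python3 go.py 580 -100 250 12.5; python3 - <<'E'
from h import *
im,d,W=cloud("wrist"); np.save("w1.npy",W); cv2.imwrite("pics/w2.png",im)
for h in(.068,.080):
    m=((abs(W[...,2]-h)<.004)).astype(np.uint8)
    n,l,st,ce=cv2.connectedComponentsWithStats(m)
    for i in range(1,n):
        if st[i,4]>1500:
            P=W[l==i][:,:2].astype(np.float32)*1000
            c,sz,a=cv2.minAreaRect(P); print(h,st[i],np.round(c,1),np.round(sz,1),round(a,2),np.median(W[l==i][:,2]).round(4))
E
```

```text
t 2.4 d mm [-2.8 -9.2 -0.9] roll -0.4 tilt 0.04 q [-0.2   0.08  1.79  0.    1.28 -1.98] F [-0.4  0.2  0.4]
0.068 [  72    0   36  332 1784] [ 643.9 -316.2] [357.4   3.9] 4.15 0.0681
0.068 [ 346   90   68  145 7556] [553.7 -34. ] [149.6  60.4] 12.16 0.0673
0.068 [ 443  126  111  120 5470] [550.2  93.4] [ 62.4 116.4] 78.99 0.0673
0.08 [   0    0   39  390 2704] [ 696.4 -380.6] [  4.6 432.6] 89.96 0.08
0.08 [ 205   78   78  155 8383] [ 571.9 -164.1] [150.9  60.4] 13.82 0.0794
```

View pics/w2.png

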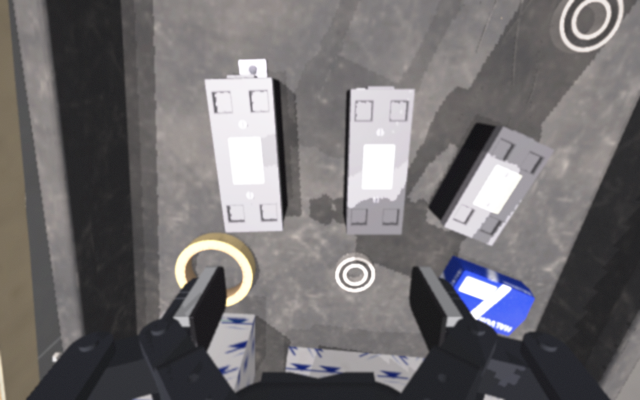

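The wrist view shows the deep lid at (246,155), the long lid at (380,162) and all pockets. It gives the same offset as the top camera: lid minus long is about (18.4, -130.0) mm and 1.7°. Now I go to the grasp.

```bash
python3 go.py 552.5 -34.3 110 12.1
```

```text
t 2.45 d mm [ 10.4  60.8 139.3] roll 0.01 tilt 0.02 q [-0.2   0.08  1.78  0.    1.28 -1.98] F [0.7 0.5 0.6]
```

Call:
{"op": "step_arm", "data": {
  "commands": [
    {"fingers": -1,"dx": 0.0104,"dy": 0.0608,"dz": 0.02,"roll": 0},
    {"fingers": -1,"dx": 0.0104,"dy": 0.0608,"dz": 0.05,"roll": 0},
    {"fingers": -1,"dx": 0.0104,"dy": 0.0608,"dz": 0.09,"roll": 0},
    {"fingers": -1,"dx": 0.0104,"dy": 0.0608,"dz": 0.13,"roll": 0},
    {"fingers": -1,"dx": 0.0104,"dy": 0.0608,"dz": 0.139,"roll": 0},
    {"fingers": -1,"dx": 0.0104,"dy": 0.0608,"dz": 0.139,"roll": 0},
    {"fingers": -1,"dx": 0.0104,"dy": 0.0608,"dz": 0.139,"roll": 0}
  ]
}}

```text
time: 3.32
tool_pos: [0.5548, -0.0355, 0.1125]
tcp_rot: [-0.329, 3.121, -0.001]
wrist_force: [0.4, -0.1, 0.3]
width: 1.002
grip_force: 0.0
```

```bash
python3 go.py 552.5 -34.3 24 12.1
```

```text
t 3.325 d mm [ 2.3  1.8 88.5] roll -0.05 tilt 0.21 q [-0.11  0.14  1.98  0.    1.01 -1.89] F [ 0.4 -0.1  0.3]
```

Call:
{"op": "step_arm", "data": {
  "commands": [
    {"fingers": -1,"dx": 0.0,"dy": 0.0,"dz": 0,"roll": 0},
    {"fingers": -1,"dx": 0,"dy": 0,"dz": 0.0,"roll": 0},
    {"fingers": -1,"dx": 0,"dy": 0,"dz": 0,"roll": 0}
  ]
}}

```text
time: 3.7
tool_pos: [0.5533, -0.0356, 0.1107]
tcp_rot: [-0.329, 3.124, -0.0]
wrist_force: [-0.5, 0.0, 0.4]
width: 1.001
grip_force: 0.0
```

```bash
python3 go.py 552.5 -34.3 24 12.1
```

```text
t 3.7 d mm [ 0.6  1.5 86.7] roll -0.07 tilt 0.04 q [-0.11  0.14  1.98  0.    1.01 -1.89] F [-0.5  0.   0.4]
```

Call:
{"op": "step_arm", "data": {
  "commands": [
    {"fingers": -1,"dx": 0.0,"dy": 0.0013,"dz": 0.02,"roll": 0},
    {"fingers": -1,"dx": 0,"dy": 0.0013,"dz": 0.045,"roll": 0},
    {"fingers": -1,"dx": 0,"dy": 0.0013,"dz": 0.07,"roll": 0},
    {"fingers": -1,"dx": 0,"dy": 0.0013,"dz": 0.0865,"roll": 0},
    {"fingers": -1,"dx": 0,"dy": 0.0013,"dz": 0.0865,"roll": 0},
    {"fingers": -1,"dx": 0,"dy": 0.0013,"dz": 0.0865,"roll": 0},
    {"fingers": -1,"dx": 0,"dy": 0.0013,"dz": 0.0865,"roll": 0}
  ]
}}

```text
time: 4.58
tool_pos: [0.5539, -0.0344, 0.025]
tcp_rot: [-0.329, 3.122, -0.001]
wrist_force: [0.5, 1.0, 0.7]
width: 1.002
grip_force: 0.0
```

Call:
{"op": "step_arm", "data": {
  "commands": [
    {"fingers": -0.3,"dx": 0,"dy": 0,"dz": 0,"roll": 0},
    {"fingers": 0,"dx": 0,"dy": 0,"dz": 0,"roll": 0},
    {"fingers": 0.5,"dx": 0,"dy": 0,"dz": 0,"roll": 0},
    {"fingers": 1,"dx": 0,"dy": 0,"dz": 0,"roll": 0},
    {"fingers": 1,"dx": 0,"dy": 0,"dz": 0,"roll": 0},
    {"fingers": 1,"dx": 0,"dy": 0,"dz": 0,"roll": 0}
  ],
  "squeeze": 50
}}

```text
time: 5.32
tool_pos: [0.5535, -0.0342, 0.0247]
tcp_rot: [-0.329, 3.123, -0.0]
wrist_force: [-0.9, 1.5, 5.8]
width: 0.695
grip_force: 55.2
```

```bash
python3 go.py 552.5 -34.3 24 12.1
```

```text
t 5.325 d mm [1.  0.1 0.7] roll -0.07 tilt 0.07 q [-0.11  0.26  2.04  0.    0.85 -1.89] F [-0.9  1.5  5.8]
```

Call:
{"op": "step_arm", "data": {
  "commands": [
    {"fingers": 1,"dx": 0,"dy": 0,"dz": -0.01,"roll": 0},
    {"fingers": 1,"dx": 0,"dy": 0,"dz": -0.03,"roll": 0},
    {"fingers": 1,"dx": 0,"dy": 0,"dz": -0.055,"roll": 0},
    {"fingers": 1,"dx": 0,"dy": 0,"dz": -0.08,"roll": 0},
    {"fingers": 1,"dx": 0,"dy": 0,"dz": -0.1,"roll": 0},
    {"fingers": 1,"dx": 0,"dy": 0,"dz": -0.1,"roll": 0},
    {"fingers": 1,"dx": 0,"dy": 0,"dz": -0.1,"roll": 0}
  ]
}}

```text
time: 6.2
tool_pos: [0.5516, -0.0342, 0.1224]
tcp_rot: [0.329, -3.122, -0.001]
wrist_force: [-0.3, 1.3, -4.6]
width: 0.695
grip_force: 55.4
```

```bash
python3 go.py 571.8 -164.2 126 13.8
```

```text
t 6.2 d mm [   7.3 -131.4   -3.7] roll -1.77 tilt 0.14 q [-0.11  0.13  1.98 -0.    1.04 -1.89] F [-0.3  1.3 -4.6]
```

Call:
{"op": "step_arm", "data": {
  "commands": [
    {"fingers": 1,"dx": 0,"dy": -0.01,"dz": -0.002,"roll": -0.3},
    {"fingers": 1,"dx": 0.002,"dy": -0.035,"dz": -0.003,"roll": -0.6},
    {"fingers": 1,"dx": 0.004,"dy": -0.065,"dz": -0.003,"roll": -1},
    {"fingers": 1,"dx": 0.006,"dy": -0.095,"dz": -0.003,"roll": -1.5},
    {"fingers": 1,"dx": 0.007,"dy": -0.12,"dz": -0.003,"roll": -1.77},
    {"fingers": 1,"dx": 0.0073,"dy": -0.1314,"dz": -0.003,"roll": -1.77},
    {"fingers": 1,"dx": 0.0073,"dy": -0.1314,"dz": -0.003,"roll": -1.77},
    {"fingers": 1,"dx": 0.0073,"dy": -0.1314,"dz": -0.003,"roll": -1.77}
  ]
}}

```text
time: 7.2
tool_pos: [0.5726, -0.1635, 0.1263]
tcp_rot: [0.378, -3.118, -0.001]
wrist_force: [1.0, 0.7, -4.7]
width: 0.699
grip_force: 55.5
```

Call:
{"op": "step_arm", "data": {
  "commands": [
    {"fingers": 1,"dx": 0,"dy": 0,"dz": 0,"roll": 0},
    {"fingers": 1,"dx": 0,"dy": 0,"dz": 0,"roll": 0},
    {"fingers": 1,"dx": 0,"dy": 0,"dz": 0,"roll": 0}
  ]
}}

```text
time: 7.58
tool_pos: [0.5731, -0.1639, 0.1269]
tcp_rot: [-0.378, 3.119, -0.0]
wrist_force: [0.1, 0.3, -4.7]
width: 0.7
grip_force: 55.5
```

```bash
python3 go.py 571.8 -164.2 105 13.8; python3 - <<'E'
from h import *
im,d,W=cloud("top"); cv2.imwrite("pics/t2.png",cv2.resize(im[100:260,300:480],None,fx=3.5,fy=3.5))
h=.165
m=(abs(W[...,2]-h)<.006)&(W[...,0]>.47)&(W[...,0]<.67)&(W[...,1]<-.1)&(W[...,1]>-.23)
print(m.sum()); print(np.histogram(W[(W[...,0]>.47)&(W[...,0]<.67)&(W[...,1]<-.1)&(W[...,1]>-.23)][:,2],np.arange(.06,.3,.01)))
c,sz,a=cv2.minAreaRect(W[m][:,:2].astype(np.float32)*1000); print(c,sz,a)
im,d,W=cloud("side"); cv2.imwrite("pics/s2.png",cv2.resize(im[150:310,250:430],None,fx=3.5,fy=3.5))
E
```

```text
t 7.575 d mm [ 1.3  0.  21.9] roll 0.04 tilt 0.01 q [-0.32  0.2   1.88 -0.    1.06 -2.13] F [ 0.1  0.3 -4.7]
373
(array([ 18,  43,  13,   0,   0,  12,  16,  24,  17,  25, 301, 160,  11,
         8,   6,   7,  21, 119,   3,   6,  17,  26,  24]), array([0.06, 0.07, 0.08, 0.09, 0.1 , 0.11, 0.12, 0.13, 0.14, 0.15, 0.16,
       0.17, 0.18, 0.19, 0.2 , 0.21, 0.22, 0.23, 0.24, 0.25, 0.26, 0.27,
       0.28, 0.29]))
(579.4612426757812, -159.29519653320312) (138.30398559570312, 43.13938522338867) 30.831809997558594
```

View pics/s2.png

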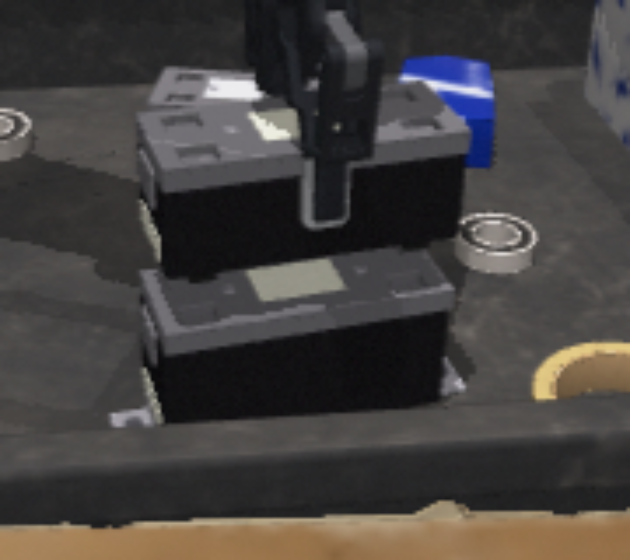

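The side view shows the long case level above the deep lid and well aligned. I lower it gently.

Call:
{"op": "step_arm", "data": {
  "commands": [
    {"fingers": 1,"dx": 0.0013,"dy": 0,"dz": 0.005,"roll": 0},
    {"fingers": 1,"dx": 0.0013,"dy": 0,"dz": 0.01,"roll": 0},
    {"fingers": 1,"dx": 0.0013,"dy": 0,"dz": 0.015,"roll": 0},
    {"fingers": 1,"dx": 0.0013,"dy": 0,"dz": 0.019,"roll": 0},
    {"fingers": 1,"dx": 0.0013,"dy": 0,"dz": 0.022,"roll": 0},
    {"fingers": 1,"dx": 0.0013,"dy": 0,"dz": 0.024,"roll": 0},
    {"fingers": 1,"dx": 0.0013,"dy": 0,"dz": 0.025,"roll": 0},
    {"fingers": 1,"dx": 0.0013,"dy": 0,"dz": 0.025,"roll": 0}
  ]
}}

```text
time: 8.68
tool_pos: [0.5718, -0.1646, 0.1018]
tcp_rot: [-0.377, 3.119, -0.0]
wrist_force: [0.1, -0.3, -4.6]
width: 0.693
grip_force: 55.5
```

```bash
python3 go.py 571.8 -164.2 99 13.8
```

```text
t 8.675 d mm [-0.1  0.4  2.8] roll 0.0 tilt 0.01 q [-0.32  0.23  1.9   0.    1.01 -2.13] F [ 0.1 -0.3 -4.6]
```

The feet are already 3 mm below lid level with no contact force, so they are in the pockets. I keep lowering to the floor.

Call:
{"op": "step_arm", "data": {
  "commands": [
    {"fingers": 1,"dx": 0,"dy": 0,"dz": 0.001,"roll": 0},
    {"fingers": 1,"dx": 0,"dy": 0,"dz": 0.002,"roll": 0},
    {"fingers": 1,"dx": 0,"dy": 0,"dz": 0.0028,"roll": 0},
    {"fingers": 1,"dx": 0,"dy": 0,"dz": 0.0032,"roll": 0},
    {"fingers": 1,"dx": 0,"dy": 0,"dz": 0.0032,"roll": 0},
    {"fingers": 1,"dx": 0,"dy": 0,"dz": 0.0032,"roll": 0}
  ]
}}

```text
time: 9.43
tool_pos: [0.5718, -0.1646, 0.0987]
tcp_rot: [-0.378, 3.119, -0.0]
wrist_force: [-1.5, 0.4, -2.6]
width: 0.699
grip_force: 55.5
```

Contact is starting at the expected home height, so I open slowly and wait.

Call:
{"op": "step_arm", "data": {
  "commands": [
    {"fingers": 1,"dx": 0,"dy": 0,"dz": 0.0006,"roll": 0},
    {"fingers": 1,"dx": 0,"dy": 0,"dz": 0.0006,"roll": 0},
    {"fingers": -0.4,"dx": 0,"dy": 0,"dz": 0.0006,"roll": 0},
    {"fingers": -0.6,"dx": 0,"dy": 0,"dz": 0.0006,"roll": 0},
    {"fingers": -1,"dx": 0,"dy": 0,"dz": 0.0006,"roll": 0},
    {"fingers": -1,"dx": 0,"dy": 0,"dz": 0.0006,"roll": 0},
    {"fingers": -1,"dx": 0,"dy": 0,"dz": 0.0006,"roll": 0},
    {"fingers": -1,"dx": 0,"dy": 0,"dz": 0.0006,"roll": 0}
  ]
}}

```text
time: 10.42
tool_pos: [0.5718, -0.1646, 0.0979]
tcp_rot: [-0.378, 3.119, -0.0]
wrist_force: [-0.4, 0.4, 0.3]
width: 0.997
grip_force: 0.0
```

Call:
{"op": "step_arm", "data": {
  "commands": [
    {"fingers": -1,"dx": 0,"dy": 0,"dz": -0.01,"roll": 0},
    {"fingers": -1,"dx": 0,"dy": 0,"dz": -0.03,"roll": 0},
    {"fingers": -1,"dx": 0,"dy": 0,"dz": -0.06,"roll": 0},
    {"fingers": -1,"dx": 0,"dy": 0,"dz": -0.1,"roll": 0},
    {"fingers": -1,"dx": 0,"dy": 0,"dz": -0.14,"roll": 0},
    {"fingers": -1,"dx": 0,"dy": 0,"dz": -0.17,"roll": 0},
    {"fingers": -1,"dx": 0,"dy": 0,"dz": -0.17,"roll": 0},
    {"fingers": -1,"dx": 0,"dy": 0,"dz": -0.17,"roll": 0}
  ]
}}

```text
time: 11.42
tool_pos: [0.5715, -0.1645, 0.2682]
tcp_rot: [-0.377, 3.119, -0.0]
wrist_force: [-0.6, -0.3, 0.4]
width: 0.995
grip_force: 0.0
```

```bash
python3 - <<'E'
from h import *
s=read_state(); print(s["tool_pos"],s["wrist_force"],s["width"])
im,d,W=cloud("wrist")
m=((abs(W[...,2]-.142)<.012)&(abs(W[...,0]-.572)<.1)&(abs(W[...,1]+.164)<.06)).astype(np.uint8)
P=W[m>0]; c,sz,a=cv2.minAreaRect(P[:,:2].astype(np.float32)*1000); print(c,sz,a)
A=np.c_[P[:,:2]-P[:,:2].mean(0),np.ones(len(P))]
z=P[:,2]
for _ in range(4):
    f=np.linalg.lstsq(A,z,rcond=None)[0]; k=abs(z-A@f)<.003; A,z=A[k],z[k]
print("z",f[2],"tilt",np.degrees(np.hypot(*f[:2])),len(z))
im,d,_=cloud("side"); cv2.imwrite("pics/s3.png",cv2.resize(im[150:310,250:430],None,fx=3.5,fy=3.5))
E
```

```text
[ 0.57154737 -0.16452396  0.26823629] [-0.62719425 -0.25320103  0.39742039] 0.9948781104859673
(570.9354858398438, -165.522705078125) (151.76608276367188, 60.20846176147461) 13.824625968933105
z 0.14134542721938773 tilt 0.039716149930644255 10023
```

View pics/s3.png

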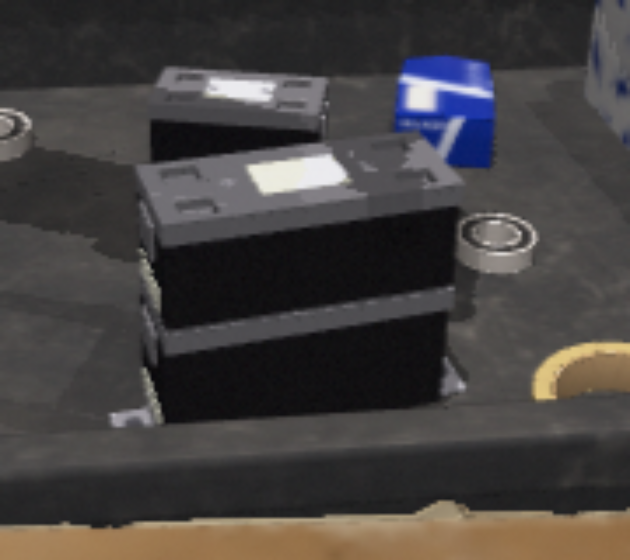

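The case is seated: its top is at 141.3 mm against 142 expected when home, tilt is 0.04°, and the side view shows almost no gap between the cases. I'm handing in.

```bash
python3 -c "
from workcell import *
print(finish_job())"
```

```text
the job is handed in; nothing more can be done
None
```

The long case stands level on the deep case with its four feet home in the lid pockets by my measurements (top at 141.3 mm against 142 expected, 0.04° tilt), and the job is handed in at about 11.5 s; no verdict was returned.

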